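Fit the vial carousel on the sampler's keyed taper drive

ROBOT

A 6-joint arm with a two-finger parallel gripper is mounted at the origin on a cart in front of the work surface, level with it; the furniture and walls round the work are solid. World frame = base frame: x ahead of the robot, y to its left, z up, the work surface at z = 0. Lengths are in m, angles in rad, forces in N, time in s.
With the tool pointing down it reaches from about 0.4 to 0.825 m from the base axis. Payload 7 kg.
Tool frame: the origin (TCP) lies at the very end of the fingers, on their centre line; the grasp point (between the pads) lies 19 mm behind it; z points along the fingers, y is the line along which they close (so a half turn about z gives the same grasp; the last joint's range is limited). The gripper opens to 88 mm and grips with 3 to 60 N. Pads are 19 mm wide; open, the fingers measure 130 mm over their backs; the gripper's body (78 mm by 193 mm) begins 47 mm behind the grasp point.
Start: joints at [-0.885, 0.359, 0.012, 0, -1.224, -0.288], TCP at [0.261, -0.622, 0.227] pointing down, gripper open.
Joint ranges: [-3.07, 3.07], [-1.43, 2.12], [-1.02, 1.25], [-3.03, 1.67], [-3.05, -0], [-3.03, 3.03]. Speed limits (rad/s): [2.39, 2.39, 3.01, 3.14, 3.14, 3.14].

INTERFACE

Orientations are given as [roll, pitch, yaw] about the fixed x, y, z axes, in that order (R = Rz(yaw) Ry(pitch) Rx(roll)).
In Python, from station import arm gives the robot as it stands. The module is installed in compiled form; this text tells all that it offers.
- The arm moves only by the shell command python3 -m crank 'ROWS' [FORCE]. ROWS is JSON, a list of rows, each an object of numbers: "dx", "dy", "dz": the shift along the world's x, y, z in m; "twist": the turn about the world's z in degrees; "grip": the opening, from -1 (shut) to 1 (fully open). A call has exactly 5 rows; each row is the pose to reach, as a shift and turn from the pose commanded when the call began; what a row does not reach only later rows make up. A row lasts 1/12 s, in which the tool goes at most 41.7 mm and 7.16 degrees, less where a joint would pass 70% of its speed; a pose out of reach is approached as far as the arm can. A call with a gripper value outside its range is refused whole. The fingers move at their own pace and stop on an object; FORCE is the grip in N (left out, the last holds). Time passes only in rows, so rows that repeat a pose let the fingers close, or fill a call up. It gives the time, the measured TCP pose, the force, the opening and the grip force at its end, in the units of the state.
- arm.get_state(): the state, without advancing time (a new reading comes with each control period).
- arm.grab_frame(name): name is "side" or "top" or "wrist"; returns the picture (400x640x3 uint8, red, green, blue); there is no depth.
- arm.get_calibration(name): a dict with "fx", "fy", "cx", "cy" (pixels), "cam_to_world" (4x4, takes a point from camera to world coordinates); the wrist camera has in their place "tool_from_camera" (4x4, takes a point from camera to tool coordinates, whose origin is the TCP and whose axes are the flange's). Camera axes: x right, y down, z forward; pixel columns grow to the right and rows downward; lengths in m; the calibration is good to about 2 mm. A picture is of the moment at which its call begins: read the wrist's pose just before it. get_calibration takes no time and is no camera call.
- arm.job_done(): hands the job in; it is judged then, once.
The state is a dict: "t": time; "q": joint angles; "qd": joint speeds; "joint_efforts": joint torques, N m; "eef_pos": TCP position; "ee_rot": TCP orientation; "force": force on the tool from outside, world axes, zero at the start; "moment": the same for the moment, N m; "width": finger opening in m; "gripper_force": force on a finger pad.
Only numpy, scipy, OpenCV 4.12 (cv2) and the standard library are available. Lean on these libraries where they do the work, as an engineer would, in place of code of your own. Each camera call takes 0.05 s, during which the arm holds its last target. There are 200 camera calls.

TASK

Put the blue vial carousel back on the white sampler drive unit: set it down over the steel cone, then turn it until the slots in its underside find the three orange drive dogs and it drops fully home, level and flat on the drive flange. Do not drop or slam it onto the drive; leave it released there, and do not disturb the brown bottle, beaker, timer and vial standing round about.

Things in the scene. Friction and masses are not known exactly. Their poses are not given: they have to be found in the camera images.
- carousel_knob (a point): Centre of the black round grip knob on top of the loose blue carousel, z up along its axis. Knob: upright cylinder, 24 mm across, 32 mm tall (16 mm above and below this point); grip it anywhere round its side. Below it a 14 mm neck, 4 mm high, then the top of the blue sleeve (25 mm across), 20 mm below this point. About 0.25 kg. Starts upright on the worktop.
- carousel: The same carousel: disc 120 mm across, 10 mm thick, ten empty vial pockets. Origin: centre of its underside, 58 mm below the knob centre; z up. In its middle a tapered sleeve, closed on top, open below: bore 34 mm at the underside, narrowing to 18 mm at 32 mm up.
- carousel_slot (a point): One of the carousel's three equal slots, 120 degrees apart round its axis (this one lies along the carousel's +x; point at the underside, 28 mm from the axis). Each is 12 mm wide, goes right through the disc from 21 to 34 mm from the axis, and shows from above as a window. Axes as the carousel's.
- drive_seat (a point): Centre of the flat top of the drive flange (76 mm across) on the fixed white drive unit, 45 mm above the worktop; z up. The carousel's underside rests here when home: the knob centre is then 58 mm above this point, 66 mm while it rides on the dogs. x and y follow the white housing (150 x 150 x 40 mm) and say NOTHING of where the drive dogs are.
- cone_top (a point): Centre of the top of the fixed steel cone, 28 mm above the flange: 17 mm across here, 31 mm at the flange (1.5 mm play all round in the carousel's sleeve when home). Three fixed orange dogs stand on the flange round the cone, 120 degrees apart, 23 to 32.5 mm from the axis, 7 mm wide, 8 mm tall.
- drive_unit: Fixed white drive unit; origin under its centre, on the drive axis. Its three dogs may stand at any angle, new each time and not reported: see it, or feel for it. The carousel fits three ways, a third of a turn apart; it drops 8 mm when slots and dogs are within about 0.07 rad, else it rides on the dogs, rubbing lightly as it is turned. The drive itself does not turn.
- amber_spot (a point): Bystander: brown glass bottle with black cap, 49 mm across, 99 mm tall; this point is at its foot. Loose.
- beaker_spot (a point): Bystander: small glass beaker, 46 mm across, 58 mm tall; this point is at its foot. Loose.
- timer_spot (a point): Bystander: white kitchen-style lab timer lying flat, 58 x 68 x 18 mm; this point is at its underside. Loose.
- vial_spot (a point): Bystander: glass vial with white cap, 23 mm across, 51 mm tall; this point is at its foot. Loose.

How it is judged:
By the outcome, as a careful person would: the job done as asked, in the order asked, and still so for the second after the job is handed in, with the robot touching nothing.
It also fails if it takes over 64 s, if anything falls off the work surface, if the arm or the gripper's body presses on something with over 40 N, if the wrist force passes 120 N, or if a joint passes its speed limit or range.

## Working session

There is one attempt and no reset: what is moved stays moved. The work goes in short steps, Python scripts to look and compute and a shell command to move; the robot and the scene stay as the last step left them, time stands still between calls to the robot, and variables do not carry over. Pictures are saved under pics/ and viewed, at most 10 in all, crops included, and the job is handed in when it is done.

```bash
mkdir -p pics; cat > h.py <<'E'
from station import arm
import numpy as np, cv2
from scipy.spatial.transform import Rotation as R
def cam(n, s=None):
    c=arm.get_calibration(n)
    if n=="wrist":
        T=np.eye(4); T[:3,:3]=R.from_euler('xyz',s["ee_rot"]).as_matrix(); T[:3,3]=s["eef_pos"]
        return c, T@np.array(c["tool_from_camera"])
    return c, np.array(c["cam_to_world"])
def p2w(c,T,u,v,z):
    d=T[:3,:3]@np.array([(u-c["cx"])/c["fx"],(v-c["cy"])/c["fy"],1]); o=T[:3,3]
    return o+d*(z-o[2])/d[2]
def save(n,f):
    s=arm.get_state(); im=arm.grab_frame(n); cv2.imwrite(f,im[:,:,::-1]); return s,im
E
python3 - <<'E'
from h import *
for n in("top","side"): save(n,f"pics/{n}1.png"); c,T=cam(n); print(n,c["fx"],c["cx"],c["cy"],T.round(3).tolist())
s=arm.get_state();print({k:np.round(v,3).tolist() for k,v in s.items()})
E
```

```text
top 458.72341915723297 319.20927469368905 198.9560305576619 [[-0.019, -0.987, 0.161, 0.418], [-1.0, 0.016, -0.02, -0.066], [0.018, -0.161, -0.987, 1.4], [0.0, 0.0, 0.0, 1.0]]
side 376.28105457706175 320.8637082011957 201.4614922829274 [[-0.999, 0.028, -0.022, 0.626], [0.035, 0.661, -0.75, 0.607], [-0.006, -0.75, -0.661, 0.703], [0.0, 0.0, 0.0, 1.0]]
{'t': 0.1, 'q': [-0.885, 0.359, 0.011, -0.0, -1.224, -0.288], 'qd': [0.0, -0.002, 0.002, 0.001, 0.0, 0.001], 'joint_efforts': [-0.004, -58.416, 29.375, 7.015, 0.01, -0.0], 'eef_pos': [0.261, -0.622, 0.226], 'ee_rot': [3.14, -0.0, -2.744], 'force': [-0.891, -0.178, -0.034], 'moment': [0.037, 0.027, 0.023], 'gripper_force': 0.0, 'width': 0.088}
```

View pics/top1.png

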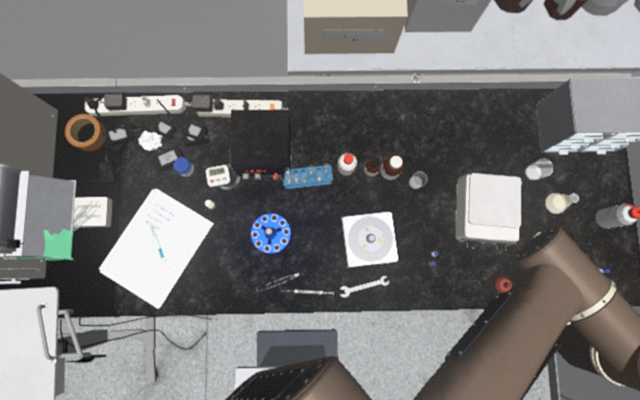

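View pics/side1.png

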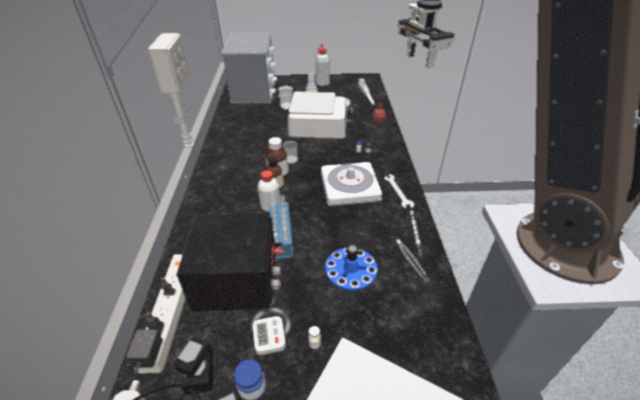

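The top view shows the carousel at about (270,234) with its knob near (269,232), and the drive centre at about (371,239). The bystanders stand behind them. Next I'll convert these to positions and enlarge the view.

```bash
python3 - <<'E'
from h import *
im=cv2.imread("pics/top1.png"); cv2.imwrite("pics/z1.png",cv2.resize(im[200:280,240:400],None,fx=5,fy=5,interpolation=cv2.INTER_CUBIC))
hsv=cv2.cvtColor(im,cv2.COLOR_BGR2HSV)
c,T=cam("top")
m=cv2.inRange(hsv,(105,120,80),(130,255,255)); m[:,:245]=0;m[:,295:]=0;m[:205]=0;m[260:]=0
p=cv2.findNonZero(m); e=cv2.fitEllipse(cv2.convexHull(p)); print(e,p2w(c,T,*e[0],0.01))
m=cv2.inRange(im,(190,190,190),(255,255,255)); m[:,:335]=0;m[:,405:]=0;m[:205]=0;m[275:]=0
r=cv2.minAreaRect(cv2.findNonZero(m)); print(r,p2w(c,T,*r[0],0.04))
for u,v,z in((371,239,.073),(269,232,.074)): print(p2w(c,T,u,v,z))
E
```

```text
((270.3165588378906, 232.99253845214844), (41.211788177490234, 41.56179428100586), 74.24261474609375) [0.54237708 0.05574422 0.01      ]
((369.7231140136719, 238.7846221923828), (50.60616683959961, 50.11003112792969), 82.87498474121094) [ 0.51741185 -0.24132143  0.04      ]
[ 0.51431775 -0.24073772  0.073     ]
[0.53959757 0.05395159 0.074     ]
```

View pics/z1.png

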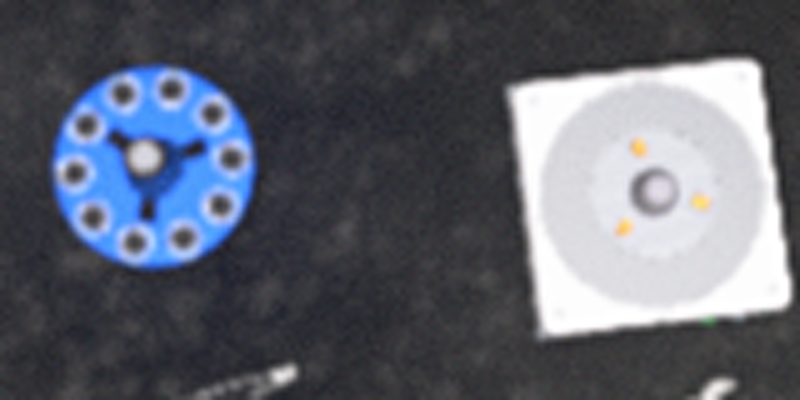

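The enlarged view shows the dogs in crop pixels at (638,148), (701,202) and (623,229). The slots are near (118,135), (195,150) and (148,212). I'll work out the angles and start moving.

```bash
python3 - <<'E'
from h import *
c,T=cam("top")
f=lambda P,z:np.array([p2w(c,T,240+u/5,200+v/5,z)[:2] for u,v in P])
for P,z in(([(638,148),(701,202),(623,229)],.053),([(118,135),(195,150),(148,212)],.01)):
    w=f(P,z); o=w.mean(0) ; d=w-o; a=np.degrees(np.arctan2(d[:,1],d[:,0])); print(o,a,a%120,np.hypot(*d.T))
E
python3 -m crank '[{"dx":0.016,"dy":0.038,"dz":0,"grip":0.2},{"dx":0.032,"dy":0.076,"dz":0,"grip":0.2},{"dx":0.048,"dy":0.115,"dz":0,"grip":0.2},{"dx":0.064,"dy":0.153,"dz":0,"grip":0.2},{"dx":0.08,"dy":0.192,"dz":0,"grip":0.2}]' 30
```

```text
[ 0.51699708 -0.24283927] [  17.67387471 -101.94336057  137.60458167] [17.67387471 18.05663943 17.60458167] [0.02793991 0.02808822 0.02817628]
[0.54197538 0.05448323] [ 48.69238303 -70.15796184 172.93919855] [48.69238303 49.84203816 52.93919855] [0.02871207 0.02661434 0.0282004 ]invalid input at $[0]: expected keys dx, dy, dz, twist, grip
```

```bash
python3 -m crank '[{"dx":0.016,"dy":0.038,"dz":0,"twist":0,"grip":0.2},{"dx":0.032,"dy":0.076,"dz":0,"twist":0,"grip":0.2},{"dx":0.048,"dy":0.115,"dz":0,"twist":0,"grip":0.2},{"dx":0.064,"dy":0.153,"dz":0,"twist":0,"grip":0.2},{"dx":0.08,"dy":0.192,"dz":0,"twist":0,"grip":0.2}]' 30
python3 -m crank '[{"dx":0.016,"dy":0.038,"dz":0,"twist":0,"grip":0.2},{"dx":0.032,"dy":0.076,"dz":0,"twist":0,"grip":0.2},{"dx":0.048,"dy":0.115,"dz":0,"twist":0,"grip":0.2},{"dx":0.064,"dy":0.153,"dz":0,"twist":0,"grip":0.2},{"dx":0.08,"dy":0.192,"dz":0,"twist":0,"grip":0.2}]'
python3 -m crank '[{"dx":0.016,"dy":0.038,"dz":0,"twist":0,"grip":0.2},{"dx":0.032,"dy":0.076,"dz":0,"twist":0,"grip":0.2},{"dx":0.048,"dy":0.115,"dz":0,"twist":0,"grip":0.2},{"dx":0.064,"dy":0.153,"dz":0,"twist":0,"grip":0.2},{"dx":0.065,"dy":0.160,"dz":0,"twist":0,"grip":0.2}]'
python3 -c "from h import *;s=arm.get_state();print(s['eef_pos'],s['ee_rot'],s['q'],s['force'])"
```

```text
t: 0.52
eef_pos: [0.3413, -0.429, 0.2261]
ee_rot: [3.141, -0.0, -2.744]
force: [1.2, -0.7, 0.1]
width: 0.0596
gripper_force: 0.0
t: 0.93
eef_pos: [0.4212, -0.2373, 0.2266]
ee_rot: [-3.142, 0.0, -2.744]
force: [0.4, -0.6, 0.3]
width: 0.0527
gripper_force: 0.0
t: 1.35
eef_pos: [0.4881, -0.0749, 0.2265]
ee_rot: [3.142, 0.001, -2.74]
force: [-0.1, 1.0, 1.3]
width: 0.0527
gripper_force: 0.0
[ 0.48808783 -0.07488849  0.22646509] [ 3.14152059e+00  9.91287036e-04 -2.74040765e+00] [ 2.46481577e-01  5.66627229e-02 -3.77195280e-01 -2.46921172e-04
 -1.13596999e+00 -1.41598896e+00] [-0.08443128  0.9748771   1.30503671]
```

```bash
python3 -m crank '[{"dx":0.016,"dy":0.038,"dz":0,"twist":0,"grip":0.2},{"dx":0.032,"dy":0.076,"dz":0,"twist":0,"grip":0.2},{"dx":0.048,"dy":0.114,"dz":0,"twist":0,"grip":0.2},{"dx":0.053,"dy":0.130,"dz":0,"twist":0,"grip":0.2},{"dx":0.053,"dy":0.130,"dz":0,"twist":0,"grip":0.2}]'
python3 - <<'E'
from h import *
s,im=save("wrist","pics/w1.png"); print(s["eef_pos"],s["ee_rot"])
E
```

```text
t: 1.77
eef_pos: [0.54, 0.0539, 0.2257]
ee_rot: [3.141, -0.001, -2.741]
force: [-0.5, -0.4, 0.1]
width: 0.0528
gripper_force: 0.0
[0.5400146  0.05389638 0.22574975] [ 3.14146570e+00 -8.10240482e-04 -2.74070940e+00]
```

View pics/w1.png

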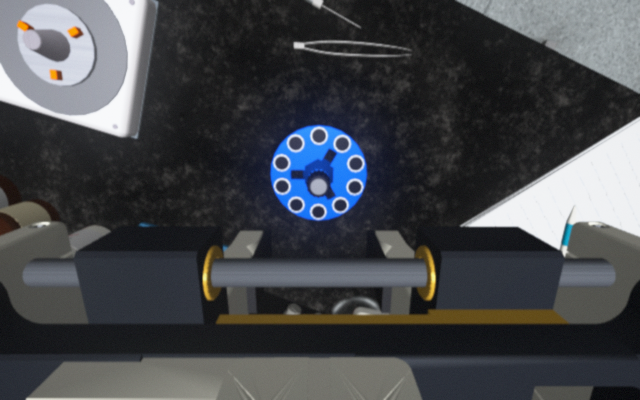

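The wrist view shows the knob top at (318,186) and slots at about (331,156), (297,174) and (331,192). The dogs are at (24,26), (75,33) and (55,75).

```bash
python3 - <<'E'
from h import *
s=dict(eef_pos=[0.5400146,0.05389638,0.22574975],ee_rot=[3.14146570,-8.1e-4,-2.74070940])
im=cv2.imread("pics/w1.png");c,T=cam("wrist",s)
m=cv2.inRange(cv2.cvtColor(im,cv2.COLOR_BGR2HSV),(105,120,80),(130,255,255));m[:,:250]=0;m[:,380:]=0;m[:110]=0;m[225:]=0
e=cv2.fitEllipse(cv2.convexHull(cv2.findNonZero(m)));print(e,"disc",p2w(c,T,*e[0],.009)[:2],"knob",p2w(c,T,318,186,.074)[:2])
for P,z in(([(24,26),(75,33),(55,75)],.053),([(331,156),(297,174),(331,192)],.01)):
    w=np.array([p2w(c,T,u,v,z)[:2] for u,v in P]);o=w.mean(0);d=w-o;a=np.degrees(np.arctan2(d[:,1],d[:,0]))
    print(o,a%120,np.hypot(*d.T))
hs=cv2.cvtColor(im,cv2.COLOR_BGR2HSV);m=cv2.inRange(hs,(8,150,120),(20,255,255))[:90,:90]
print(cv2.connectedComponentsWithStats(m)[2:])
cr=cv2.resize(im[120:225,265:375],None,fx=5,fy=5,interpolation=cv2.INTER_CUBIC);cv2.imwrite("pics/w1z.png",cr)
E
```

```text
((318.2364196777344, 172.35328674316406), (97.3861083984375, 98.39397430419922), 89.56900024414062) disc [0.53860716 0.05355215] knob [0.54074388 0.05421198]
[ 0.51659329 -0.24161712] [16.42285487 15.83691042 17.29692049] [0.02831234 0.02766176 0.02774457]
[0.53986742 0.05601891] [51.50853931 52.50323484 55.09974967] [0.02646382 0.02813361 0.0269265 ]
(array([[   0,    0,   90,   90, 7879],
       [  17,   21,   13,   10,   77],
       [  68,   27,   13,   10,   81],
       [  50,   70,    9,    9,   63]], dtype=int32), array([[44.3363371 , 44.58256124],
       [22.79220779, 25.48051948],
       [73.79012346, 31.49382716],
       [53.84126984, 74.14285714]]))
```

View pics/w1z.png

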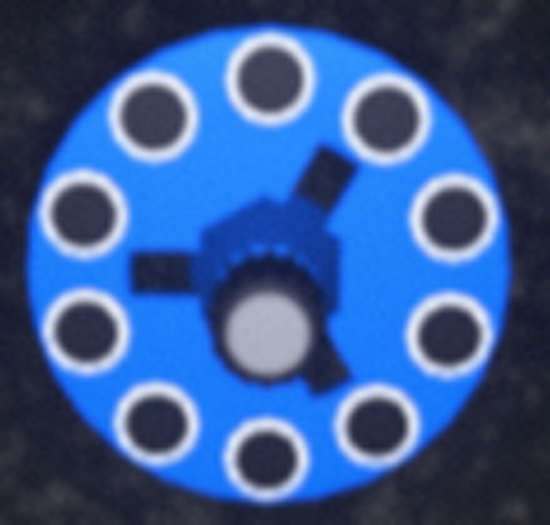

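```bash
python3 - <<'E'
from h import *
s=dict(eef_pos=[0.5400146,0.05389638,0.22574975],ee_rot=[3.14146570,-8.1e-4,-2.74070940]);c,T=cam("wrist",s)
w=np.array([p2w(c,T,265+u/5,120+v/5,.01)[:2] for u,v in[(132,272),(342,157),(335,388)]]);o=w.mean(0);d=w-o
print(o,np.degrees(np.arctan2(d[:,1],d[:,0]))%120,np.hypot(*d.T))
E
python3 -m crank '[{"dx":0.0,"dy":0.0,"dz":-0.035,"twist":0,"grip":0.2},{"dx":0.0,"dy":0.0,"dz":-0.07,"twist":0,"grip":0.2},{"dx":0.0,"dy":0.0,"dz":-0.105,"twist":0,"grip":0.2},{"dx":0.0,"dy":0.0,"dz":-0.135,"twist":0,"grip":0.2},{"dx":0,"dy":0,"dz":-0.15,"twist":0,"grip":0.2}]'
python3 -m crank '[{"dx":0.0,"dy":0.0,"dz":-0.015,"twist":0,"grip":0.2},{"dx":0.0,"dy":0.0,"dz":-0.03,"twist":0,"grip":0.2},{"dx":0.0,"dy":0.0,"dz":-0.034,"twist":0,"grip":0.2},{"dx":0.0,"dy":0.0,"dz":-0.034,"twist":0,"grip":0.2},{"dx":0,"dy":0,"dz":-0.034,"twist":0,"grip":0.2}]'
python3 -m crank '[{"dx":0.0,"dy":0.0,"dz":0,"twist":0,"grip":-0.6},{"dx":0.0,"dy":0.0,"dz":0,"twist":0,"grip":-0.6},{"dx":0.0,"dy":0.0,"dz":0,"twist":0,"grip":-0.6},{"dx":0.0,"dy":0.0,"dz":0,"twist":0,"grip":-0.6},{"dx":0,"dy":0,"dz":0,"twist":0,"grip":-0.6}]' 30
```

```text
[0.54091015 0.05546424] [52.18836383 51.65831994 52.41846721] [0.03417873 0.03384297 0.03373926]
t: 2.23
eef_pos: [0.5363, 0.0488, 0.0729]
ee_rot: [3.141, -0.005, -2.745]
force: [-1.0, 1.4, 0.3]
width: 0.0525
gripper_force: 0.0
t: 2.65
eef_pos: [0.5391, 0.0502, 0.043]
ee_rot: [-3.141, -0.0, -2.744]
force: [-0.2, 0.0, 0.5]
width: 0.0522
gripper_force: 0.0
t: 3.07
eef_pos: [0.5392, 0.051, 0.043]
ee_rot: [3.141, 0.001, -2.744]
force: [-1.4, 1.6, 1.2]
width: 0.0247
gripper_force: 1.1
```

```bash
python3 -m crank '[{"dx":0.0,"dy":0.0,"dz":0,"twist":0,"grip":-1},{"dx":0.0,"dy":0.0,"dz":0,"twist":0,"grip":-1},{"dx":0.0,"dy":0.0,"dz":0,"twist":0,"grip":-1},{"dx":0.0,"dy":0.0,"dz":0,"twist":0,"grip":-1},{"dx":0,"dy":0,"dz":0,"twist":0,"grip":-1}]' 35
python3 -m crank '[{"dx":0.0,"dy":0.0,"dz":0.02,"twist":0,"grip":-1},{"dx":0.0,"dy":0.0,"dz":0.04,"twist":0,"grip":-1},{"dx":0.0,"dy":0.0,"dz":0.07,"twist":0,"grip":-1},{"dx":0.0,"dy":0.0,"dz":0.1,"twist":0,"grip":-1},{"dx":0,"dy":0,"dz":0.1,"twist":0,"grip":-1}]'
python3 - <<'E'
from h import *
s,im=save("wrist","pics/w2.png"); print(s["eef_pos"],s["ee_rot"])
E
```

```text
t: 3.48
eef_pos: [0.5394, 0.0509, 0.0428]
ee_rot: [-3.142, 0.001, -2.744]
force: [-0.3, 0.6, 5.2]
width: 0.0233
gripper_force: 35.0
t: 3.9
eef_pos: [0.5417, 0.0514, 0.1477]
ee_rot: [-3.141, 0.007, -2.743]
force: [1.4, 1.5, -2.6]
width: 0.0233
gripper_force: 35.0
[0.5416953  0.05136819 0.14765357] [-3.14056757  0.00718003 -2.7429168 ]
```

View pics/w2.png

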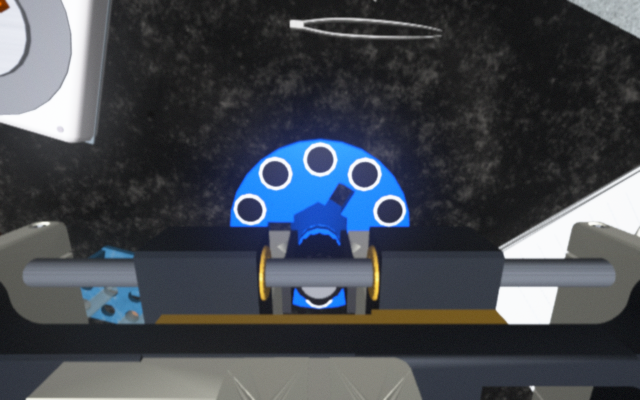

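The carousel is held level, with one slot visible at (341,195). I'll measure how far its axis sits from the TCP.

```bash
python3 - <<'E'
from h import *
from scipy.optimize import least_squares
s=dict(eef_pos=[0.5416953,0.05136819,0.14765357],ee_rot=[-3.14056757,0.00718003,-2.7429168]);c,T=cam("wrist",s)
im=cv2.imread("pics/w2.png");m=cv2.inRange(cv2.cvtColor(im,cv2.COLOR_BGR2HSV),(105,120,80),(130,255,255));m[222:]=0;m[:,:225]=0;m[:,415:]=0
h=cv2.convexHull(cv2.findNonZero(m))[:,0]; h=h[h[:,1]<218]
w=np.array([p2w(c,T,u,v,.1149)[:2] for u,v in h]); f=least_squares(lambda p:np.hypot(*(w-p).T)-.06,s["eef_pos"][:2])
d=f.x-s["eef_pos"][:2];y=s["ee_rot"][2];print(d,np.abs(f.fun).max(),"tool x",d@[np.cos(y),np.sin(y)])
a,b=p2w(c,T,347,187,.1149)[:2],f.x;print(np.degrees(np.arctan2(*(a-b)[::-1])))
print(arm.get_state()["eef_pos"])
E
```

```text
[0.00157843 0.00162465] 0.0004556419054893221 tool x -0.002085326610400543
170.56273434559142
[0.54042365 0.05124527 0.14497031]
```

```bash
python3 -m crank '[{"dx":-0.002,"dy":-0.02,"dz":0.005,"twist":-2,"grip":-1},{"dx":-0.005,"dy":-0.05,"dz":0.005,"twist":-4,"grip":-1},{"dx":-0.008,"dy":-0.085,"dz":0.005,"twist":-6,"grip":-1},{"dx":-0.011,"dy":-0.12,"dz":0.005,"twist":-8,"grip":-1},{"dx":-0.014,"dy":-0.155,"dz":0.005,"twist":-10,"grip":-1}]'
python3 -m crank '[{"dx":-0.003,"dy":-0.035,"dz":0,"twist":-2,"grip":-1},{"dx":-0.006,"dy":-0.07,"dz":0,"twist":-4,"grip":-1},{"dx":-0.009,"dy":-0.1,"dz":0,"twist":-6,"grip":-1},{"dx":-0.011,"dy":-0.125,"dz":0,"twist":-8,"grip":-1},{"dx":-0.012,"dy":-0.138,"dz":0,"twist":-10,"grip":-1}]'
python3 -m crank '[{"dx":0,"dy":0,"dz":0,"twist":0,"grip":-1},{"dx":0,"dy":0,"dz":0,"twist":0,"grip":-1},{"dx":0,"dy":0,"dz":0,"twist":0,"grip":-1},{"dx":0,"dy":0,"dz":0,"twist":0,"grip":-1},{"dx":0,"dy":0,"dz":0,"twist":0,"grip":-1}]'
python3 - <<'E'
from h import *
s,im=save("wrist","pics/w3.png"); print(s["eef_pos"],s["ee_rot"],s["q"])
save("top","pics/top3.png")
from scipy.optimize import least_squares
c,T=cam("wrist",s)
m=cv2.inRange(cv2.cvtColor(im,cv2.COLOR_RGB2HSV),(105,120,80),(130,255,255));m[222:]=0;m[:,:225]=0;m[:,415:]=0
h=cv2.convexHull(cv2.findNonZero(m))[:,0]; h=h[h[:,1]<218]
w=np.array([p2w(c,T,u,v,s["eef_pos"][2]-.033)[:2] for u,v in h]); f=least_squares(lambda p:np.hypot(*(w-p).T)-.06,s["eef_pos"][:2])
print("axis",f.x,np.abs(f.fun).max())
E
```

```text
t: 4.37
eef_pos: [0.5233, -0.1055, 0.1457]
ee_rot: [3.141, -0.003, -2.92]
force: [0.2, -0.1, -3.3]
width: 0.0236
gripper_force: 35.0
t: 4.78
eef_pos: [0.5111, -0.2445, 0.1454]
ee_rot: [3.141, -0.004, -3.097]
force: [-0.0, 0.1, -3.2]
width: 0.0234
gripper_force: 35.0
t: 5.2
eef_pos: [0.5132, -0.2413, 0.1474]
ee_rot: [3.141, -0.0, -3.091]
force: [0.4, 0.6, -2.6]
width: 0.0232
gripper_force: 35.0
[ 0.51319432 -0.24125923  0.1474363 ] [ 3.14139014e+00 -1.28254683e-04 -3.09125573e+00] [-9.45502681e-02  2.47853751e-01 -3.38450815e-01 -2.18311506e-04
 -9.84647921e-01 -1.42578837e+00]
axis [ 0.51620778 -0.24019982] 0.0006785077420496874
```

View pics/w3.png

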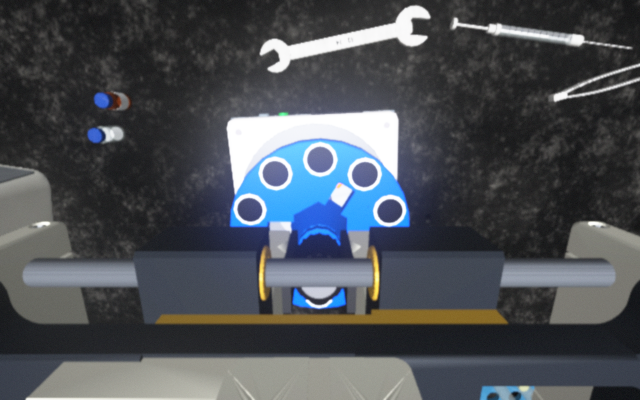

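The carousel is held over the drive, about 1–2 mm off its axis. I'll correct that and lower it.

```bash
python3 -m crank '[{"dx":0.001,"dy":-0.001,"dz":-0.008,"twist":0,"grip":-1},{"dx":0.001,"dy":-0.001,"dz":-0.018,"twist":0,"grip":-1},{"dx":0.001,"dy":-0.001,"dz":-0.028,"twist":0,"grip":-1},{"dx":0.001,"dy":-0.001,"dz":-0.038,"twist":0,"grip":-1},{"dx":0.001,"dy":-0.001,"dz":-0.042,"twist":0,"grip":-1}]'
python3 -m crank '[{"dx":0,"dy":0,"dz":-0.002,"twist":0,"grip":-1},{"dx":0,"dy":0,"dz":-0.004,"twist":0,"grip":-1},{"dx":0,"dy":0,"dz":-0.006,"twist":0,"grip":-1},{"dx":0,"dy":0,"dz":-0.008,"twist":0,"grip":-1},{"dx":0,"dy":0,"dz":-0.008,"twist":0,"grip":-1}]'
```

```text
t: 5.72
eef_pos: [0.5127, -0.243, 0.103]
ee_rot: [3.141, -0.003, -3.093]
force: [-0.5, 0.2, -3.0]
width: 0.0233
gripper_force: 35.0
t: 6.13
eef_pos: [0.514, -0.2433, 0.0974]
ee_rot: [3.142, -0.0, -3.093]
force: [-0.7, 0.1, -3.5]
width: 0.0232
gripper_force: 35.0
```

```bash
python3 -m crank '[{"dx":0,"dy":0,"dz":-0.0005,"twist":0,"grip":-1},{"dx":0,"dy":0,"dz":-0.001,"twist":0,"grip":-1},{"dx":0,"dy":0,"dz":-0.0015,"twist":0,"grip":-1},{"dx":0,"dy":0,"dz":-0.002,"twist":0,"grip":-1},{"dx":0,"dy":0,"dz":-0.002,"twist":0,"grip":-1}]'
```

```text
t: 6.55
eef_pos: [0.514, -0.2433, 0.0955]
ee_rot: [3.142, -0.0, -3.093]
force: [-0.4, -1.0, -2.2]
width: 0.0232
gripper_force: 35.0
```

```bash
python3 -m crank '[{"dx":0,"dy":0,"dz":-0.0003,"twist":0,"grip":-1},{"dx":0,"dy":0,"dz":-0.0006,"twist":0,"grip":-1},{"dx":0,"dy":0,"dz":-0.001,"twist":0,"grip":-1},{"dx":0,"dy":0,"dz":-0.001,"twist":0,"grip":-1},{"dx":0,"dy":0,"dz":-0.001,"twist":0,"grip":-1}]'
```

```text
t: 6.97
eef_pos: [0.5143, -0.2433, 0.0952]
ee_rot: [-3.141, 0.001, -3.093]
force: [-2.7, 1.7, 5.3]
width: 0.0233
gripper_force: 35.0
```

It is riding on the dogs under a light press. Now I'll turn it towards the slots.

```bash
python3 -m crank '[{"dx":0,"dy":0,"dz":0,"twist":-2,"grip":-1},{"dx":0,"dy":0,"dz":0,"twist":-4,"grip":-1},{"dx":0,"dy":0,"dz":0,"twist":-6,"grip":-1},{"dx":0,"dy":0,"dz":0,"twist":-8,"grip":-1},{"dx":0,"dy":0,"dz":0,"twist":-10,"grip":-1}]'
python3 -m crank '[{"dx":0,"dy":0,"dz":0,"twist":-1,"grip":-1},{"dx":0,"dy":0,"dz":0,"twist":-2,"grip":-1},{"dx":0,"dy":0,"dz":0,"twist":-3,"grip":-1},{"dx":0,"dy":0,"dz":0,"twist":-4,"grip":-1},{"dx":0,"dy":0,"dz":0,"twist":-4,"grip":-1}]'
```

```text
t: 7.38
eef_pos: [0.5157, -0.2437, 0.0953]
ee_rot: [-3.141, 0.003, 3.015]
force: [1.9, 0.6, 0.7]
width: 0.0233
gripper_force: 35.0
t: 7.8
eef_pos: [0.513, -0.243, 0.0938]
ee_rot: [3.141, -0.002, 2.944]
force: [-0.5, -0.4, -2.9]
width: 0.0236
gripper_force: 35.0
```

The contact force is gone, so the slots have found the dogs. I'll ease it down.

```bash
python3 -m crank '[{"dx":0,"dy":0,"dz":-0.001,"twist":0,"grip":-1},{"dx":0,"dy":0,"dz":-0.002,"twist":0,"grip":-1},{"dx":0,"dy":0,"dz":-0.003,"twist":0,"grip":-1},{"dx":0,"dy":0,"dz":-0.004,"twist":0,"grip":-1},{"dx":0,"dy":0,"dz":-0.004,"twist":0,"grip":-1}]'
```

```text
t: 8.22
eef_pos: [0.5138, -0.2432, 0.0902]
ee_rot: [3.142, -0.001, 2.946]
force: [-0.2, 0.6, -2.0]
width: 0.0234
gripper_force: 35.0
```

```bash
python3 -m crank '[{"dx":0,"dy":0,"dz":-0.0005,"twist":0,"grip":-1},{"dx":0,"dy":0,"dz":-0.001,"twist":0,"grip":-1},{"dx":0,"dy":0,"dz":-0.0015,"twist":0,"grip":-1},{"dx":0,"dy":0,"dz":-0.002,"twist":0,"grip":-1},{"dx":0,"dy":0,"dz":-0.002,"twist":0,"grip":-1}]'
python3 -m crank '[{"dx":0,"dy":0,"dz":-0.0003,"twist":0,"grip":-1},{"dx":0,"dy":0,"dz":-0.0006,"twist":0,"grip":-1},{"dx":0,"dy":0,"dz":-0.001,"twist":0,"grip":-1},{"dx":0,"dy":0,"dz":-0.001,"twist":0,"grip":-1},{"dx":0,"dy":0,"dz":-0.001,"twist":0,"grip":-1}]'
```

```text
t: 8.63
eef_pos: [0.514, -0.2433, 0.0885]
ee_rot: [-3.142, -0.0, 2.946]
force: [1.2, 0.5, -2.5]
width: 0.0237
gripper_force: 35.0
t: 9.05
eef_pos: [0.5142, -0.2434, 0.0879]
ee_rot: [-3.141, 0.0, 2.946]
force: [-0.7, 1.1, 1.9]
width: 0.0233
gripper_force: 35.0
```

```bash
python3 -m crank '[{"dx":0,"dy":0,"dz":-0.0003,"twist":0,"grip":-1},{"dx":0,"dy":0,"dz":-0.0006,"twist":0,"grip":-1},{"dx":0,"dy":0,"dz":-0.0008,"twist":0,"grip":-1},{"dx":0,"dy":0,"dz":-0.0008,"twist":0,"grip":-1},{"dx":0,"dy":0,"dz":-0.0008,"twist":0,"grip":-1}]'
```

```text
t: 9.47
eef_pos: [0.5144, -0.2434, 0.0879]
ee_rot: [-3.141, 0.001, 2.946]
force: [-2.8, 1.8, 9.1]
width: 0.023
gripper_force: 35.0
```

Contact came about 7.3 mm below the riding height, so the sleeve may be rubbing the cone. I'll nudge it towards the measured axis.

```bash
python3 -m crank '[{"dx":0,"dy":0.0005,"dz":0.0003,"twist":0,"grip":-1},{"dx":0,"dy":0.001,"dz":0.0003,"twist":0,"grip":-1},{"dx":0,"dy":0.0015,"dz":0.0003,"twist":0,"grip":-1},{"dx":0,"dy":0.0015,"dz":0,"twist":0,"grip":-1},{"dx":0,"dy":0.0015,"dz":0,"twist":0,"grip":-1}]'
```

```text
t: 9.88
eef_pos: [0.5145, -0.2427, 0.0878]
ee_rot: [-3.14, 0.001, 2.947]
force: [-1.9, -4.0, 8.3]
width: 0.0234
gripper_force: 35.0
```

```bash
python3 -m crank '[{"dx":0,"dy":-0.0003,"dz":0.0008,"twist":0,"grip":-1},{"dx":0,"dy":-0.0005,"dz":0.001,"twist":0,"grip":-1},{"dx":0,"dy":-0.0005,"dz":0.001,"twist":0,"grip":0},{"dx":0,"dy":-0.0005,"dz":0.001,"twist":0,"grip":0},{"dx":0,"dy":-0.0005,"dz":0.001,"twist":0,"grip":0}]' 10
python3 -m crank '[{"dx":0,"dy":0,"dz":0,"twist":0,"grip":0.2},{"dx":0,"dy":0,"dz":0.0,"twist":0,"grip":0.2},{"dx":0,"dy":0,"dz":0.01,"twist":0,"grip":0.2},{"dx":0,"dy":0,"dz":0.03,"twist":0,"grip":0.2},{"dx":0,"dy":0,"dz":0.06,"twist":0,"grip":0.2}]'
python3 -m crank '[{"dx":0,"dy":0,"dz":0.035,"twist":0,"grip":0.2},{"dx":0,"dy":0,"dz":0.07,"twist":0,"grip":0.2},{"dx":0,"dy":0,"dz":0.09,"twist":0,"grip":0.2},{"dx":0,"dy":0,"dz":0.09,"twist":0,"grip":0.2},{"dx":0,"dy":0,"dz":0.09,"twist":0,"grip":0.2}]'
python3 - <<'E'
from h import *
s,im=save("wrist","pics/w4.png"); print(s["eef_pos"],s["ee_rot"])
s2,sd=save("side","pics/s4.png")
a=cv2.resize(im[100:230,200:440],(800,433)); 
b=cv2.resize(sd[145:215,300:400],(640,448),interpolation=cv2.INTER_CUBIC)
v=np.vstack([cv2.resize(im[60:240,180:460],(467,300)),cv2.resize(b,(467,300))]);cv2.imwrite("pics/c4.png",v[:,:,::-1])
E
```

```text
t: 10.3
eef_pos: [0.514, -0.2421, 0.0875]
ee_rot: [3.141, -0.0, 2.946]
force: [0.2, 0.5, -0.5]
width: 0.0384
gripper_force: 0.0
t: 10.72
eef_pos: [0.5124, -0.2419, 0.1467]
ee_rot: [3.142, -0.005, 2.946]
force: [1.5, 0.1, 0.2]
width: 0.0526
gripper_force: 0.0
t: 11.13
eef_pos: [0.5147, -0.2423, 0.2401]
ee_rot: [3.141, 0.004, 2.946]
force: [-1.1, -0.7, -0.7]
width: 0.0529
gripper_force: 0.0
[ 0.51470472 -0.24232302  0.24010261] [3.14121706 0.00386555 2.94602094]
```

View pics/c4.png

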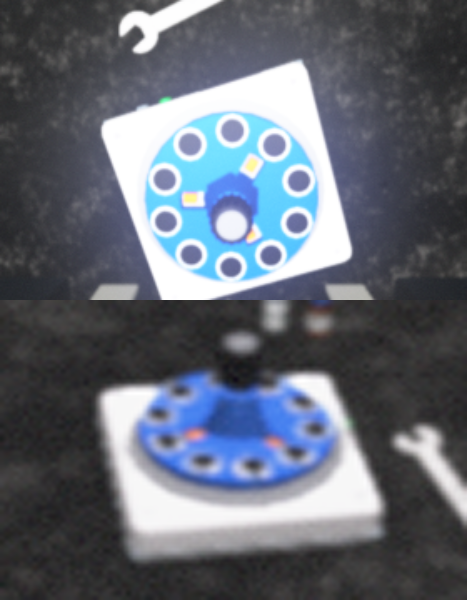

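The wrist and side crops show all three orange dogs inside the slots (wrist crop: (252,165), (192,198), (252,235)). The disc sits level and flat on the drive. The contact height of 0.0879 m matches the predicted home height of 0.0878 m.

```bash
python3 -c "from station import arm;print(arm.job_done())"
```

```text
the job is handed in; nothing more can be done
None
```

The carousel is home on the drive: I lowered it over the cone, turned it until all three dogs entered the slots, eased it down level, released it and handed the job in at about 11 s, with the arm kept well clear of the bystanders.

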